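Find the full die case by weight and load it in the press

ROBOT

A 6-joint arm with a two-finger parallel gripper is mounted at the origin on the work surface. World frame = base frame: x ahead of the robot, y to its left, z up, the work surface at z = 0. Lengths are in m, angles in rad, forces in N, time in s.
With the tool pointing down it reaches from about 0.325 to 0.9 m from the base axis. Payload 6.1 kg.
Tool frame: the origin (TCP) lies midway between the tips of the shut fingers; the grasp point (between the pads) lies 19 mm behind it; z points along the fingers, y is the line along which they close (so a half turn about z gives the same grasp; the last joint's range is limited). The gripper opens to 85 mm and grips with 20 to 120 N. Pads are 22 mm wide; open, the fingers measure 114 mm over their backs; the gripper's body (76 mm by 85 mm) begins 54 mm behind the grasp point. The pads swing forward as they close: fully open they stand 13 mm farther back than shut.
Start: joints at [-1.46, 0.22, 1.526, -0, 1.395, -0.126], TCP at [0.147, -0.608, 0.231] pointing down, gripper open.
Joint ranges: [-2.98, 2.98], [-0.91, 2.08], [0.09, 2.57], [-1.24, 4.39], [0.2, 2.65], [-2.68, 2.68]. Speed limits (rad/s): [2.57, 2.57, 3.01, 3.14, 3.14, 3.14].

INTERFACE

Orientations are given as [roll, pitch, yaw] about the fixed x, y, z axes, in that order (R = Rz(yaw) Ry(pitch) Rx(roll)).
In Python, from plant import movep, move_l, set_joints, gripper_to, hold, inverse_kinematics, observe, get_image, get_calibration, Unreachable, job_done gives the robot as it stands. Calls block until the motion is done:
- movep(position, orientation): joint-space move of the TCP to a pose.
- move_l(position, feed=0.15, rotation=None, max_force=None): straight line of the TCP; rotation=None keeps the orientation; feed is the mean speed in m/s. With max_force (N) it stops when the force on the tool has changed by that much, and returns True; else False.
- set_joints(angles): joint-space move.
- gripper_to(opening, f_grip=None): finger opening in m; f_grip is the grip in N (None keeps the last); returns when the fingers have stopped.
- hold(seconds).
- inverse_kinematics(position, orientation): joint angles nearest the present ones, or None.
- observe(): the state.
- get_image(name): name is "scene" or "top" or "wrist"; returns (picture, depth): 400x640x3 uint8, red, green, blue; 400x640 float32, m along the optical axis (not along the pixel's ray), 0 where there is no reading.
- get_calibration(name): a dict with "intrinsics" (3x3 intrinsics, pixels), "world_from_camera" (4x4, takes a point from camera to world coordinates). Camera axes: x right, y down, z forward; pixel columns grow to the right and rows downward; lengths in m; the calibration is good to about 2 mm. A picture is of the moment at which its call begins: read the wrist's pose just before it. get_calibration takes no time and is no camera call; for the wrist camera it gives the pose at the moment of the call.
A pose or a line that the arm cannot do raises Unreachable and nothing moves.
- job_done(): hands the job in; it is judged then, once.
The state is a dict: "time_s": time; "q": joint angles; "joint_velocities": joint speeds; "joint_torque": joint torques, N m; "eef_pos": TCP position; "tcp_rot": TCP orientation; "ft_force": force on the tool from outside, world axes, zero at the start; "torque": the same for the moment, N m; "opening": finger opening in m; "grasp_force": force on a finger pad.
Only numpy, scipy, OpenCV 4.12 (cv2) and the standard library are available. Lean on these libraries where they do the work, as an engineer would, in place of code of your own. Each camera call takes 0.05 s, during which the arm holds its last target. There are 200 camera calls.

TASK

Only one of the three identical closed die cases holds the complete steel die set, and it is the heaviest: lift them to feel which. Clear the empty reel out of the nest of the bench crimping press into the open scrap box, then set the heaviest case flat down inside the nest's rim (either way round) and let go. Keep the cases upright, put any other case you lifted back where it stood, and leave the bottle, screwdriver and tape roll alone.

Things in the scene. Friction and masses are not known exactly. Their poses are not given: they have to be found in the camera images.
- case_a: closed grey plastic case, one of three alike: 96 mm long (x), 56 wide (y), 50 high, loose. Origin at the centre of its underside, z up. A hidden insert sits in its middle: with the complete die set it weighs 5.2 to 6.2 N in all, with half a set 3.3 to 3.8 N, with a plastic blank about 2.2 N. Which is which changes every time, whatever the name or place
- case_b: closed grey plastic case, one of three alike: 96 mm long (x), 56 wide (y), 50 high, loose. Origin at the centre of its underside, z up. A hidden insert sits in its middle: with the complete die set it weighs 5.2 to 6.2 N in all, with half a set 3.3 to 3.8 N, with a plastic blank about 2.2 N. Which is which changes every time, whatever the name or place
- case_c: closed grey plastic case, one of three alike: 96 mm long (x), 56 wide (y), 50 high, loose. Origin at the centre of its underside, z up. A hidden insert sits in its middle: with the complete die set it weighs 5.2 to 6.2 N in all, with half a set 3.3 to 3.8 N, with a plastic blank about 2.2 N. Which is which changes every time, whatever the name or place
- press: bench crimping press, fixed: aluminium base plate 300 x 130 mm, 12 mm thick, nest near its robot-side end, grey head 99 mm high at its far end. Origin on the plate's underside below the nest's centre; +x points from nest to head. A brass block up to 56 mm above the bench starts at x = 108 mm, the tall head at x = 127 mm
- nest (a point): centre of the nest floor, 12 mm above the bench, axes as the press's. The nest is a rectangular pocket 104 mm (x) by 64 mm (y) inside a dark steel rim 6 mm wide and 8 mm high above the nest floor: a case fits with 4 mm to spare on each side, its length along x, either way round
- reel: empty white plastic wire reel standing upright in the nest: 52 mm diameter flanges 10 mm thick at bottom and top, thinner core of 30 mm diameter, 52 mm high, 80 g, loose. Origin at the centre of its underside, z up along its axis
- scrap_box: open-topped off-white box for scrap, fixed on the bench: outer 150 mm (x) by 130 mm (y) by 55 mm high, walls and floor 4 mm. Origin at the centre of its underside
- bottle: green plastic bottle with a yellow cap, 64 mm diameter, 170 mm high, standing: a bystander. Origin at the centre of its underside
- screwdriver: screwdriver with a black handle lying on the bench: a bystander. Origin at the underside, its length along x
- tape: roll of black tape lying flat, 84 mm diameter, 24 mm high: a bystander. Origin at the centre of its underside

How it is judged:
By the outcome, as a careful person would: the job done as asked, in the order asked, and still so for the second after the job is handed in, with the robot touching nothing.
It also fails if it takes over 72 s, if anything falls off the work surface, if the arm or the gripper's body presses on something with over 40 N, if the wrist force passes 120 N, or if a joint passes its speed limit or range.

## Working session

There is one attempt and no reset: what is moved stays moved. The work goes in short steps, each a Python script; the robot and the scene stay as the last script left them, time stands still between calls to the robot, and variables do not carry over. Pictures are saved under pics/ and viewed, at most 10 in all, crops included, and the job is handed in when it is done.

```bash
ls; mkdir -p pics; python3 - <<'E'
from plant import *
import cv2,numpy as np
for n in("top","scene"):
    p,d=get_image(n);c=get_calibration(n);np.savez(f"{n}.npz",p=p,d=d,K=c["intrinsics"],T=c["world_from_camera"])
    cv2.imwrite(f"pics/{n}.png",p[:,:,::-1]);print(n,c,d.min(),d.max())
print(observe())
E
```

```text
pics
top {'intrinsics': array([[471.3026375 ,   0.        , 323.83017153],
       [  0.        , 471.3026375 , 186.47911459],
       [  0.        ,   0.        ,   1.        ]]), 'world_from_camera': array([[-0.01097683, -0.99836095,  0.05616865,  0.53565414],
       [-0.99978982,  0.01193056,  0.0166726 ,  0.02551975],
       [-0.01731539, -0.05597383, -0.99828208,  1.09398504],
       [ 0.        ,  0.        ,  0.        ,  1.        ]])} 0.0 1.9233997
scene {'intrinsics': array([[489.4971792 ,   0.        , 314.03917888],
       [  0.        , 489.4971792 , 200.15936271],
       [  0.        ,   0.        ,   1.        ]]), 'world_from_camera': array([[ 0.87089593,  0.32429908, -0.36928361,  1.06082652],
       [ 0.49145847, -0.57011081,  0.6583633 , -0.81720732],
       [ 0.00297404, -0.75485348, -0.65588671,  0.89535055],
       [ 0.        ,  0.        ,  0.        ,  1.        ]])} 0.0 3.6510777
{'time_s': 0.1, 'q': array([-1.46005428e+00,  2.21114816e-01,  1.52751715e+00, -3.70503349e-05,
        1.39471981e+00, -1.26105462e-01]), 'joint_velocities': array([-0.00041667, -0.00080262, -0.00400283,  0.00093969,  0.00139768,
       -0.00080505]), 'joint_torque': array([ 1.21105819e-03, -4.98241746e+01, -3.90547621e+01, -1.53349811e-04,
        5.58105399e-03, -6.31835917e-08]), 'eef_pos': array([ 0.14656835, -0.60699641,  0.23031793]), 'tcp_rot': array([-3.13984291e+00, -1.85070864e-04,  2.36853864e-01]), 'ft_force': array([ 0.43000739, -1.24458905, -0.45025875]), 'torque': array([-0.00911048, -0.01432836, -0.04706616]), 'grasp_force': 0.0, 'opening': 0.08567707478525138}
```

View pics/top.png

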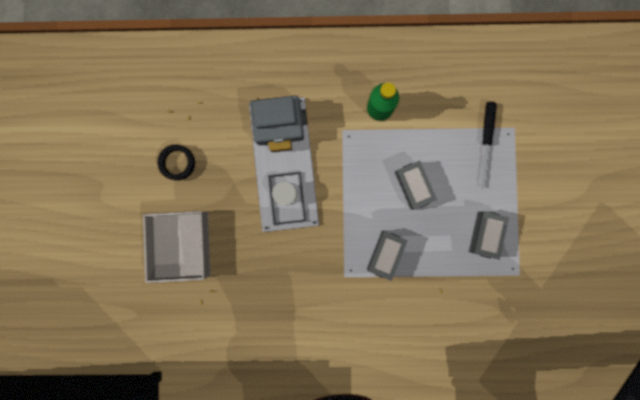

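View pics/scene.png

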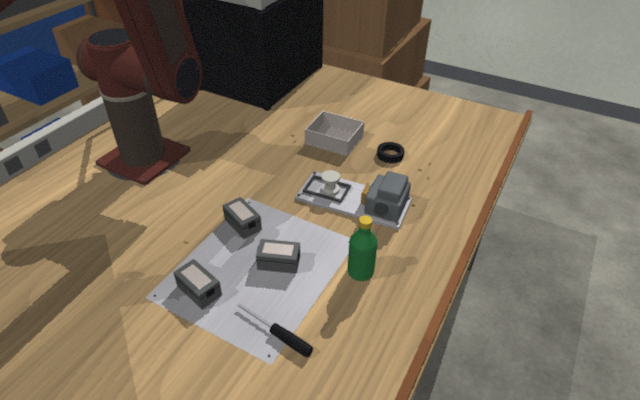

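The top view shows cases at about (415,185), (387,255) and (489,234), the nest at (287,197) with the reel at (284,193), the scrap box at (175,246) and the press head at (278,118). The tape is at (176,162), the bottle at (383,100) and the screwdriver at (488,140). The scene view matches this.

```bash
cat > vis.py <<'E'
import numpy as np,cv2
def cloud(d,K,T):
    v,u=np.indices(d.shape); P=np.stack([(u-K[0,2])/K[0,0]*d,(v-K[1,2])/K[1,1]*d,d],-1)
    return P@T[:3,:3].T+T[:3,3]
def rays(uv,K,T,z):
    uv=np.atleast_2d(uv); r=np.c_[(uv-K[:2,2])/[K[0,0],K[1,1]],np.ones(len(uv))]@T[:3,:3].T
    return T[:3,3]+r*((z-T[2,3])/r[:,2])[:,None]
def rect(xy):
    (c,s,a)=cv2.minAreaRect((np.asarray(xy)*1000).astype(np.float32))
    if s[0]<s[1]: s=s[::-1];a+=90
    return np.round(c,1),np.round(s,1),round((a+90)%180-90,1)
E
python3 - <<'E'
from vis import *
f=np.load("top.npz");p,d,K,T=f["p"],f["d"],f["K"],f["T"]
W=cloud(d,K,T);z=W[...,2]
for n,(u,v) in dict(A=(415,185),B=(387,255),C=(489,234),reel=(284,193),nestfloor=(287,212),plate=(265,180),mat=(450,150),bench=(100,300),boxfl=(160,246)).items():
    print(n,W[v-2:v+3,u-2:u+3].reshape(-1,3).mean(0).round(4))
hsv=cv2.cvtColor(p,cv2.COLOR_RGB2HSV)
for n,(u,v) in dict(A=(415,185),B=(387,255),C=(489,234)).items():
    m=np.zeros(d.shape,np.uint8);m[v-35:v+35,u-35:u+35]=1
    t=((np.abs(z-.051)<.009)&(m>0)).astype(np.uint8)
    k,l,s,c=cv2.connectedComponentsWithStats(t);i=1+s[1:,4].argmax();q=np.argwhere(l==i)[:,::-1]
    print(n,"depth",rect(W[l==i][:,:2]),"ray",rect(rays(q,K,T,.05)[:,:2]),W[l==i][:,2].mean())
    lab=((hsv[...,2]>120)&(hsv[...,1]>20)&(l==i)).astype(np.uint8)
    q=np.argwhere(lab)[:,::-1];print("  label",len(q),rect(rays(q,K,T,.05)[:,:2]))
# reel
t=((np.abs(z-.064)<.008)).astype(np.uint8);t[:,:265]=0;t[:160]=0;t[:,310:]=0
q=np.argwhere(t)[:,::-1];print("reel",rect(rays(q,K,T,.064)[:,:2]),rays(q,K,T,.064).mean(0))
# plate : bright edges by depth / colour ; box rim
t=np.abs(z-.055)<.012;t[:, :135]=0;t[:,220:]=0;t[:200]=0;t[300:]=0
q=np.argwhere(t)[:,::-1];print("box",rect(rays(q,K,T,.055)[:,:2]))
t=(p.max(2)<75);t[:165]=0;t[232:]=0;t[:,262:]&=True;t[:,:264]=0;t[:,312:]=0
k,l,s,c=cv2.connectedComponentsWithStats(t.astype(np.uint8));i=1+s[1:,4].argmax();q=np.argwhere(l==i)[:,::-1]
print("rim",s[i],rect(rays(q,K,T,.02)[:,:2]))
a=cv2.resize(p[80:290,240:520],None,fx=2.8,fy=2.8,interpolation=cv2.INTER_CUBIC);cv2.imwrite("pics/crop.png",a[:,:,::-1])
E
```

```text
A [ 0.5952 -0.1585  0.0512]
B [ 0.4421 -0.094   0.0511]
C [ 0.4857 -0.318   0.0507]
reel [0.5804 0.1302 0.0637]
nestfloor [0.5389 0.1288 0.0119]
plate [0.6131 0.1791 0.0122]
mat [ 6.786e-01 -2.504e-01  2.000e-04]
bench [0.3406 0.564  0.001 ]
boxfl [0.4664 0.4085 0.0478]
A depth (array([ 596.3, -161.6]), array([100.1,  57.1]), 22.1) ray (array([ 596.2, -161. ]), array([99.4, 57.6]), 22.5) 0.05048604813075541
  label 329 (array([ 595.8, -162.3]), array([66.1, 33.4]), 23.1)
B depth (array([440.9, -94.3]), array([99.8, 56.4]), -22.5) ray (array([441.3, -94. ]), array([99.3, 57.1]), -22.8) 0.050406185734515635
  label 441 (array([440.8, -95.4]), array([68.4, 34.5]), -21.7)
C depth (array([ 483.3, -322.8]), array([99.8, 58. ]), -14.1) ray (array([ 483.3, -321.6]), array([99.2, 59.2]), -14.1) 0.050350549910725385
  label 433 (array([ 482.7, -323.7]), array([69.1, 34.4]), -14.3)
reel (array([580.4, 131.3]), array([50.5, 48.2]), 89.4) [0.58041953 0.13165292 0.064     ]
box (array([465.7, 375.6]), array([149.8, 133.3]), 2.5)
rim [300 185   3  17  28] (array([581.9,  95.1]), array([36.9,  3.8]), 5.9)
```

View pics/crop.png

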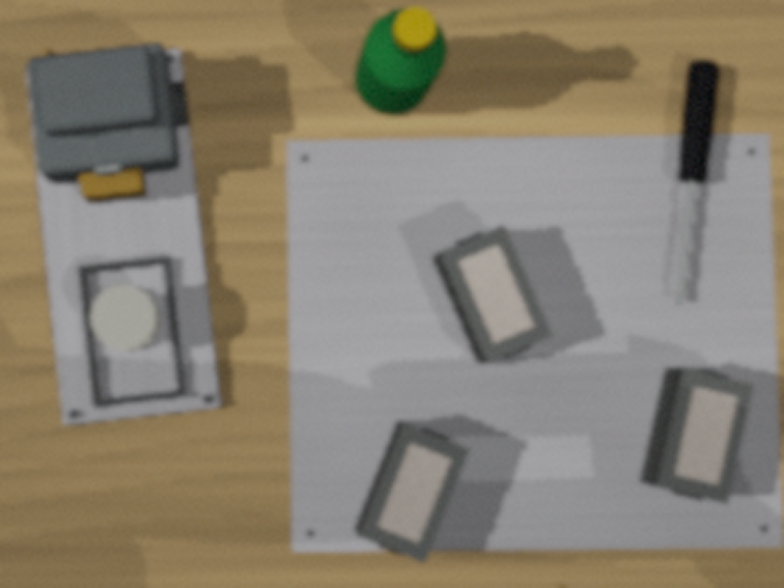

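The crop shows the nest rim's outer corners at crop pixels (80,265), (170,257), (184,397) and (97,405). The cases are clear of each other, so there is room for the fingers. I'll weigh first, starting with C, which is nearest the arm.

```bash
cat > rob.py <<'E'
from plant import *
import numpy as np
def rot(deg):
    return [np.pi,0,np.deg2rad(deg)]
def goto(xyz,deg):
    q=observe()["q"];best=None
    for k in(-180,0,180):
        s=inverse_kinematics(xyz,rot(deg+k))
        if s is None: continue
        c=np.abs(np.array(s)-q).max()+(10 if abs(s[5])>2.4 else 0)
        if best is None or c<best[0]: best=(c,deg+k)
    movep(xyz,rot(best[1]));return best[1]
def fz(n=15):
    a=[]
    for _ in range(n): hold(.02);a.append(observe()["ft_force"])
    return np.mean(a,0)
def t(s=""):
    o=observe();print(s,"t",round(o["time_s"],2),"p",o["eef_pos"].round(4),"open",round(o["opening"],4),"g",round(o["grasp_force"],1),flush=True)
CASES=dict(A=(.596,-.162,22.5),B=(.441,-.0948,-22.3),C=(.483,-.323,-14.1))
ZG=.014
def grab(x,y,deg,z,hi):
    goto([x,y,hi],deg)
    b=move_l([x,y,z],feed=.12,max_force=15)
    if b: print("contact!")
    t("down"); return b
def weigh(n):
    x,y,d=CASES[n]
    if grab(x,y,d,ZG,.11): return None
    f0=fz(10)
    gripper_to(.045,f_grip=50);t("gripped")
    z=observe()["eef_pos"][2]
    move_l([x,y,.04],feed=.1);hold(.2);f1=fz();print(n,"weight",(f1-f0).round(2));t()
    return (f1-f0)[2]
def back(n):
    x,y,d=CASES[n]
    move_l([x,y,ZG],feed=.06);gripper_to(.085);move_l([x,y,.11],feed=.2);t("back")
E
python3 - <<'E'
from rob import *
from vis import *
f=np.load("top.npz")
c=np.array([(80,265),(170,257),(184,397),(97,405)])/2.8+[240-.3,80-.3]
print("rim",rect(rays(c,f["K"],f["T"],.02)[:,:2]))
weigh("C")
E
```

```text
rim (array([571.1, 128.3]), array([115.8,  74. ]), 5.2)
down t 2.73 p [ 0.4836 -0.3236  0.0148] open 0.0854 g 0.0
gripped t 3.27 p [ 0.4834 -0.3234  0.0146] open 0.0551 g 54.6
C weight [-0.24  0.53 -2.2 ]
 t 4.13 p [ 0.4828 -0.3229  0.0397] open 0.0554 g 54.0
```

```bash
python3 - <<'E'
from rob import *
back("C")
w=weigh("A")
back("A")
if w is None or -w<4.5:
    weigh("B");back("B")
E
```

```text
back t 5.76 p [ 0.4826 -0.3227  0.1093] open 0.0849 g 0.0
down t 7.52 p [ 0.5967 -0.1625  0.0149] open 0.085 g 0.0
gripped t 8.07 p [ 0.5965 -0.1622  0.0146] open 0.0556 g 55.3
A weight [-0.1  -0.2  -3.86]
 t 8.93 p [ 0.5958 -0.1619  0.0396] open 0.0554 g 54.7
back t 10.55 p [ 0.5955 -0.1618  0.1092] open 0.0849 g 0.0
down t 12.28 p [ 0.4417 -0.0951  0.0145] open 0.0852 g 0.0
gripped t 12.82 p [ 0.4415 -0.0949  0.0146] open 0.0553 g 55.0
B weight [-0.21  0.28 -6.37]
 t 13.68 p [ 0.4408 -0.0947  0.0397] open 0.0555 g 54.2
back t 15.31 p [ 0.4406 -0.0946  0.1093] open 0.0848 g 0.0
```

B is the heaviest at 6.4 N, against 3.9 N for A and 2.2 N for C. Next is the reel.

```bash
python3 - <<'E'
from rob import *
import cv2
d=goto([.5804,.1314,.13],95)
b=move_l([.5804,.1314,.034],feed=.12,max_force=12);t(f"reel {b}")
gripper_to(.04,f_grip=30);t("grip")
move_l([.5804,.1314,.12],feed=.12);t("up")
goto([.466,.376,.14],92);t("box")
b=move_l([.466,.376,.034],feed=.12,max_force=12);t(f"in {b}")
gripper_to(.07);t("open")
move_l([.466,.376,.14],feed=.2);t()
p,dd=get_image("top");c=get_calibration("top");np.savez("top2.npz",p=p,d=dd,K=c["intrinsics"],T=c["world_from_camera"])
cv2.imwrite("pics/top2.png",p[:,:,::-1])
goto([.50,.128,.30],5);t("look");hold(.3)
c=get_calibration("wrist");p,dd=get_image("wrist");np.savez("w.npz",p=p,d=dd,K=c["intrinsics"],T=c["world_from_camera"])
cv2.imwrite("pics/w.png",p[:,:,::-1]);print(c)
E
```

```text
reel False t 17.66 p [0.5812 0.1314 0.0349] open 0.085 g 0.0
grip t 18.07 p [0.5811 0.1315 0.0351] open 0.0505 g 30.8
up t 18.94 p [0.5797 0.1313 0.119 ] open 0.0501 g 31.3
box t 19.99 p [0.4664 0.3751 0.1395] open 0.0505 g 31.3
in False t 21.02 p [0.4668 0.3764 0.0349] open 0.0506 g 31.3
open t 21.36 p [0.4664 0.3763 0.0347] open 0.0702 g 0.0
 t 22.04 p [0.4654 0.3756 0.1391] open 0.0703 g 0.0
look t 23.23 p [0.4996 0.1284 0.2986] open 0.0699 g 0.0
{'intrinsics': array([[354.42289766,   0.        , 317.42032143],
       [  0.        , 354.42289766, 198.46166394],
       [  0.        ,   0.        ,   1.        ]]), 'world_from_camera': array([[ 0.08812082, -0.95120465, -0.29571005,  0.57514662],
       [-0.99610842, -0.08365555, -0.02774455,  0.13686028],
       [ 0.00165296,  0.29700414, -0.95487476,  0.44183741],
       [ 0.        ,  0.        ,  0.        ,  1.        ]])}
```

View pics/top2.png

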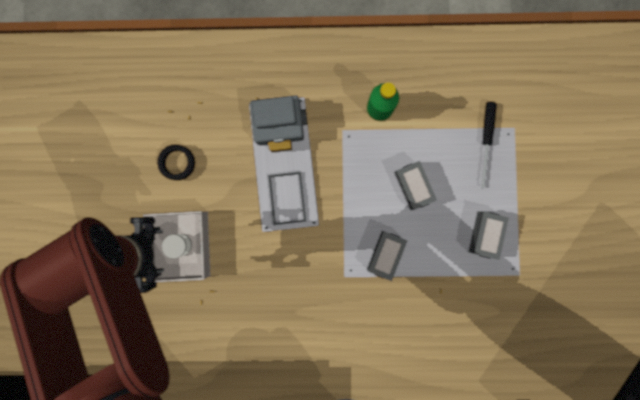

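View pics/w.png

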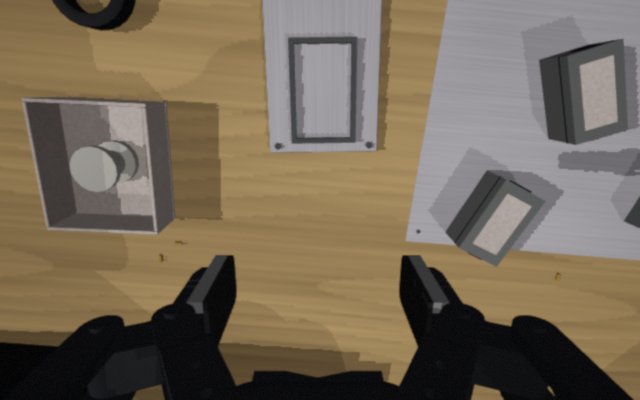

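The reel now stands in the scrap box, at (174,245) in the top view, and the nest is empty. In the wrist view the rim spans about (288,36) to (356,143), and case B's label is at (502,220). I'll measure the rim and case B in both views.

```bash
python3 - <<'E'
from vis import *
for fn,(u0,u1,v0,v1),lb in(("top2.npz",(268,308,168,224),(387,255)),("w.npz",(282,362,32,148),(502,220))):
    f=np.load(fn);p,d,K,T=f["p"],f["d"],f["K"],f["T"]
    g=cv2.GaussianBlur(cv2.cvtColor(p,cv2.COLOR_RGB2GRAY),(3,3),0);roi=g[v0:v1,u0:u1]
    th,m=cv2.threshold(roi,0,255,cv2.THRESH_BINARY_INV+cv2.THRESH_OTSU)
    cs,h=cv2.findContours(m,cv2.RETR_CCOMP,cv2.CHAIN_APPROX_NONE)
    for c,hh in zip(cs,h[0]):
        if cv2.contourArea(c)>300:
            w=rays(c[:,0]+[u0,v0],K,T,.02)[:,:2]
            print(fn,"hole" if hh[3]>=0 else "outer",rect(w),th)
    u,v=lb;hsv=cv2.cvtColor(p,cv2.COLOR_RGB2HSV);print(hsv[v,u])
    m=np.uint8((np.abs(hsv.astype(int)-hsv[v,u])[...,2]<45)&(hsv[...,1]>hsv[v,u,1]//2)); k,l,s,c=cv2.connectedComponentsWithStats(m,connectivity=4)
    q=np.argwhere(l==l[v,u])[:,::-1];print("B label",len(q),rect(rays(q,K,T,.05)[:,:2]))
E
```

```text
top2.npz outer (array([573. , 126.7]), array([118.9,  89.1]), -0.2) 138.0
top2.npz hole (array([582.9, 127.2]), array([82.4, 60.5]), 4.5) 138.0
[ 15  23 133]
B label 564 (array([440.3, -95.1]), array([73.1, 37.3]), -22.9)
w.npz outer (array([572.2, 127.3]), array([116.6,  83. ]), 6.7) 123.0
w.npz hole (array([572.3, 127.1]), array([102.7,  57.3]), 5.8) 123.0
[ 10  22 172]
B label 1653 (array([440.4, -94.5]), array([70.9, 35.4]), -22.5)
```

The shadow biases the rim's y, so I'll separate rim from shadow with a tighter threshold.

```bash
python3 - <<'E'
from vis import *
f=np.load("w.npz");p,K,T=f["p"],f["K"],f["T"];g=cv2.cvtColor(p,cv2.COLOR_RGB2GRAY)
print(g[85:95,282:370].mean(0).astype(int))
print(g[28:150,315:330].mean(1).astype(int))
for th in (75,85,95):
    m=np.uint8(g<th);m[:31]=0;m[149:]=0;m[:,:283]=0;m[:,362:]=0
    cs,h=cv2.findContours(m,cv2.RETR_CCOMP,cv2.CHAIN_APPROX_NONE)
    for c,hh in zip(cs,h[0]):
        if cv2.contourArea(c)>500: print(th,"hole" if hh[3]>=0 else "outer",rect(rays(c[:,0],K,T,.02)[:,:2]))
f=np.load("top2.npz");g=cv2.cvtColor(f["p"],cv2.COLOR_RGB2GRAY);print(g[192:200,262:314].mean(0).astype(int))
E
cat >> vis.py <<'E'
E
python3 - <<'E'
import cv2;a=cv2.imread("pics/w.png")[25:155,265:385];cv2.imwrite("pics/wc.png",cv2.resize(a,None,fx=4.5,fy=4.5,interpolation=cv2.INTER_NEAREST))
E
```

```text
[160 159 158 155 151 149 142 122  86  68  67  68  72  90 111 118 117 116
 117 117 118 130 151 157 159 160 161 161 160 159 159 158 158 157 158 160
 160 160 161 160 159 158 158 158 157 158 158 159 158 157 156 156 157 158
 157 157 158 157 158 159 157 157 158 159 158 152 142 133 109  77  67  68
  69  76  94 111 115 115 116 117 123 134 144 153 158 157 156 157]
[156 156 156 156 153 148 142 139 127  90  69  68  67  66  65  91 138 155
 158 158 158 158 158 158 158 158 158 158 159 159 159 159 159 159 159 159
 159 159 159 159 159 159 159 159 159 159 159 159 159 159 159 159 159 159
 159 159 159 159 159 159 158 159 159 159 159 158 158 158 158 158 158 158
 158 158 158 158 158 158 158 157 157 157 157 157 157 157 157 157 157 157
 157 157 157 157 157 157 157 157 157 157 157 158 157 157 155 149 142 140
 130  92  64  65  68  69  88 128 153 158 158 158 158 159]
75 outer (array([571.9, 129.8]), array([113.4,  73.4]), 5.9)
75 hole (array([571.8, 129.8]), array([105.1,  67.6]), 5.5)
85 outer (array([572.1, 129.6]), array([113.9,  74.8]), 6.0)
85 hole (array([571.8, 129.8]), array([105.2,  66.2]), 5.7)
95 outer (array([572. , 129.7]), array([114.8,  75.6]), 5.7)
95 hole (array([572. , 129.6]), array([104.9,  65.4]), 5.8)
[171 173 173 173 173 169 160 141 113  88  90 111 126 133 146 160 169 172
 173 171 171 172 172 173 172 172 171 171 171 170 169 171 170 170 170 170
 167 155 134 105  91 100 116 125 132 143 158 166 169 169 169 165]
```

View pics/wc.png

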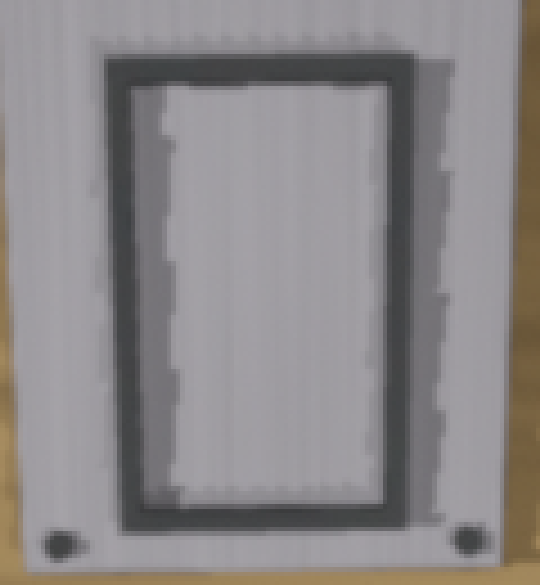

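With the tighter threshold the nest centre comes out at (572.0, 129.7) mm with yaw 5.8°. Next I pick up B and place it.

```bash
python3 - <<'E'
from rob import *
gripper_to(.085)
x,y,d=.4405,-.0948,-22.4
if not grab(x,y,d,ZG,.11):
    gripper_to(.045,f_grip=50);t("grip")
    move_l([x,y,.12],feed=.15)
    X,Y,D=.572,.1294,5.8
    k=goto([X,Y,.12],D);t(f"over {k}")
    move_l([X,Y,.045],feed=.1);hold(.2);t("hover");f0=fz(8)
    b=move_l([X,Y,ZG+.0125],feed=.03,max_force=6);t(f"placed {b}");print((fz(8)-f0).round(2),observe()["torque"].round(3))
E
```

```text
down t 25.98 p [ 0.4413 -0.0949  0.0147] open 0.0848 g 0.0
grip t 26.37 p [ 0.4414 -0.095   0.015 ] open 0.0551 g 55.1
over 5.8 t 28.24 p [0.5712 0.1285 0.119 ] open 0.0552 g 54.1
hover t 29.34 p [0.5727 0.1295 0.046 ] open 0.0556 g 54.2
placed True t 30.05 p [0.5715 0.1293 0.027 ] open 0.0557 g 55.4
[-0.43 -0.1  11.11] [ 0.028 -0.194 -0.002]
```

The case stopped at floor height, 12 mm above its bench grasp, so it went inside the rim. I'll release and check.

```bash
python3 - <<'E'
from rob import *
from vis import *
gripper_to(.08);t()
move_l([.572,.1294,.13],feed=.15)
goto([.44,.128,.30],5.8);hold(.3)
c=get_calibration("wrist");p,dd=get_image("wrist");K,T=c["intrinsics"],c["world_from_camera"]
P,D=get_image("top");C=get_calibration("top");W=cloud(D,C["intrinsics"],C["world_from_camera"])
out=np.vstack([P[60:340,100:560],np.zeros((0,460,3),np.uint8)])
cv2.imwrite("pics/end_w.png",p[:,:,::-1]);cv2.imwrite("pics/end_t.png",P[:,:,::-1])
w=cloud(dd,K,T);m=(np.abs(w[...,2]-.062)<.006)&(np.abs(w[...,0]-.572)<.07)&(np.abs(w[...,1]-.129)<.05)
q=w[m];print(len(q),rect(q[:,:2]),q[:,2].mean(),"plane slope",np.linalg.lstsq(np.c_[q[:,:2],np.ones(len(q))],q[:,2],rcond=None)[0].round(4));t()
E
```

```text
t 30.55 p [0.5691 0.1291 0.0248] open 0.08 g 0.0
4664 (array([558.8, 128.8]), array([75.4, 56.1]), 5.8) 0.06218753004319714 plane slope [0.0105 0.0006 0.0562]
 t 32.67 p [0.4401 0.1279 0.2993] open 0.0802 g 0.0
```

View pics/end_w.png

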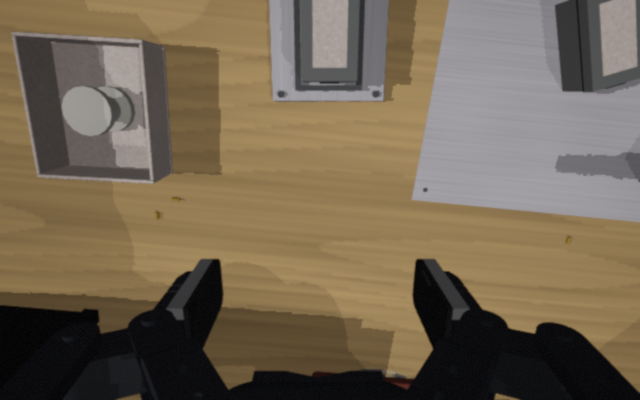

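View pics/end_t.png

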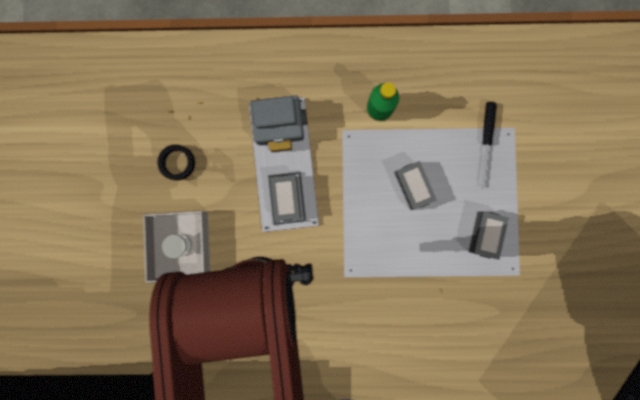

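The wrist view shows the case inside the rim, cut off at the image's top edge at (330,80). In the top view it sits at (286,197), cases A and C are at (415,185) and (489,234) as before, and the bystanders haven't moved. I'll check that it lies flat, using top-camera depth against A and C as reference.

```bash
python3 - <<'E'
from rob import *
from vis import *
C=get_calibration("top");S=[get_image("top") for _ in range(4)];D=np.median([s[1] for s in S],0);W=cloud(D,C["intrinsics"],C["world_from_camera"])
for n,(u,v),h in(("nest",(286,197),.0625),("A",(415,185),.0505),("C",(489,234),.0505)):
    w=W[v-35:v+35,u-30:u+30].reshape(-1,3);q=w[np.abs(w[:,2]-h)<.006]
    print(n,len(q),rect(q[:,:2]),q[:,2].mean().round(4),np.linalg.lstsq(np.c_[q[:,:2],np.ones(len(q))],q[:,2],rcond=None)[0].round(4))
E
```

```text
nest 1136 (array([570.5, 129.8]), array([99.6, 56.1]), 5.7) 0.0625 [0.0013 0.0004 0.0617]
A 1130 (array([ 595.7, -161.1]), array([99.4, 56.7]), 22.2) 0.0505 [ 0.002  -0.0017  0.049 ]
C 1179 (array([ 482.7, -322.1]), array([99.5, 56.8]), -13.6) 0.0504 [-0.0014 -0.005   0.0495]
```

The case lies flat at the right height and within the rim, and A and C are back where they stood. I'm handing the job in.

```bash
python3 -c "
from plant import *
print(observe()['time_s'],job_done())"
```

```text
the job is handed in; nothing more can be done
32.8667 None
```

The job is handed in after 32.9 s: the heaviest case, case B (about 6.4 N measured), lies flat in the nest, the reel is in the scrap box, the other two cases are back where they stood, and the bottle, screwdriver and tape roll were left alone.

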